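Open the seal safe in the painter's studio

ROBOT

A 6-joint arm with a two-finger parallel gripper is mounted at the origin on the work surface. World frame = base frame: x ahead of the robot, y to its left, z up, the work surface at z = 0. Lengths are in m, angles in rad, forces in N, time in s.
With the tool pointing down it reaches from about 0.25 to 0.85 m from the base axis. Payload 12.5 kg.
Tool frame: the origin (TCP) lies between the finger pads; the fingertips stand 22 mm ahead of it and the grasp point (between the pads) lies 3 mm ahead of it (r.tips_ahead is the distance from the TCP to the fingertips, in m); z points along the fingers, y is the line along which they close (so a half turn about z gives the same grasp; the last joint's range is limited). The gripper opens to 93 mm and grips with 3 to 60 N. Pads are 15 mm wide; open, the fingers measure 128 mm over their backs; the gripper's body (75 mm by 188 mm) begins 65 mm behind the grasp point.
Start: joints at [-1.31, 0.351, 1.652, -0, 1.139, -0.085], TCP at [0.186, -0.517, 0.241] pointing down, gripper open.
Joint ranges: [-2.75, 2.75], [-0.79, 2.1], [0.01, 2.65], [-1.57, 4.71], [0.07, 3.14], [-2.87, 2.87]. Speed limits (rad/s): [2.22, 2.22, 2.79, 3.14, 3.14, 3.14].

INTERFACE

Orientations are given as a rotation vector (axis times angle).
In Python, from plant import r, optics, workorder gives the robot as it stands.
- The arm moves only by the tool send_rows, never from a script. Its argument "targets" is a list of rows, each an object with "slide": the shift along the tool's x, y, z in units of 200 mm (1.0 is 200 mm), a list of three; "angular": the turn, a rotation vector about the tool's x, y, z in units of 45 degrees (1.0 is 45 degrees), a list of three; "grip": the opening, from 0 (shut) to 1 (fully open). In form: [{"slide": [tx, ty, tz], "angular": [wx, wy, wz], "grip": grip}, ...]. A call has 1 to 10 rows; each row shifts and turns the commanded pose from where the row before left it, along the tool's axes as they then stand; what a row does not reach is not made up. A row lasts 1/8 s, in which the tool goes at most 62.5 mm and 10.7 degrees, less where a joint would pass 70% of its speed; a pose out of reach is approached as far as the arm can. A call with a number of a shift or a turn outside -1 to 1 is refused whole. A call with a gripper value outside its range is refused whole. The fingers move at their own pace and stop on an object; the grip force is fixed at half the most. Time passes only in rows, so rows that do not move let the fingers close. It gives the time, the measured TCP pose, the force, the opening and the grip force at its end, in the units of the state.
- r.state(): the state, without advancing time (a new reading comes with each control period).
- optics.camera(name): name is "scene" or "side" or "wrist"; returns the picture (400x640x3 uint8, blue, green, red); there is no depth.
- optics.calibration(name): a dict with "fx", "fy", "cx", "cy" (pixels), "R" (3x3) and "t" (3): a world point X has camera coordinates R X + t. Camera axes: x right, y down, z forward; pixel columns grow to the right and rows downward; lengths in m; the calibration is good to about 2 mm. A picture is of the moment at which its call begins: read the wrist's pose just before it. calibration takes no time and is no camera call; for the wrist camera it gives the pose at the moment of the call.
- workorder.job_done(): hands the job in; it is judged then, once.
Trained networks look in the newest picture that a camera, given by its name, has taken for a name from the list of things; names that differ only in an ending like _2 or _b are one class to them, and where a whole thing is asked for, a point or a joint stands for the part that bears it (a point fixed in the world has none). Each returns a list of dicts, best first, with "p" (0 to 1); they miss things now and then, are a little off and sometimes report something else, mostly with a low value. They report only what shows in the picture. A call takes as long as a camera call.
- optics.spot_in(camera, thing): "box" ([centre column, centre row, width, height] in pixels, round what is visible of it).
- optics.silhouettes(camera, thing): "pixels" (400x640 bool, what is visible of it) and "box" ([centre column, centre row, width, height] in pixels, round what is visible of it).
- optics.pinpoint(camera, thing): "at" ([column, row] in pixels: a listed point, or the origin of a listed thing).
The state is a dict: "time": time; "joint_positions": joint angles; "joint_velocities": joint speeds; "joint_torque": joint torques, N m; "position": TCP position; "ee_rot": TCP orientation; "ft_force": force on the tool from outside, world axes, zero at the start; "moment": the same for the moment, N m; "finger_gap": finger opening in m; "grasp_force": force on a finger pad.
Only numpy, scipy, OpenCV 4.12 (cv2) and the standard library are available. Lean on these libraries where they do the work, as an engineer would, in place of code of your own. Each camera call takes 0.05 s, during which the arm holds its last target. There are 200 camera calls.

TASK

Open the seal safe: turn its dial right (clockwise) to 2 o'clock, then left to 11 o'clock, then right again to 12 o'clock, stopping exactly at each mark for about a second before turning back. Only then push the shutter beside it fully up to the end of its travel, and let go of everything, with the dial still at 12 o'clock and the shutter open. Do not disturb the other things on the desk.

Things in the scene. Friction and masses are not known exactly. Their poses are not given: they have to be found in the camera images.
- safe: Fixed dark steel desk safe, 200 deep (x) x 320 wide (y) x 135 mm high. Origin: centre of its underside. Axes: x from front to back, y to its left, z up. The front wall is 60 mm high (x = -100 mm); from there a flat face rises at 25 deg from horizontal to 135 mm height (x = +60 mm), then a level top. The face looks up and to the front, carrying the dial on its left half, the shutter on its right.
- mark12 (a point): Outer end of the 12 o'clock mark on the safe's face. A fixed aluminium ring plate (124 mm diameter, 3 mm thick) lies round the dial with 12 black marks, 30 deg apart as on a clock; the long thick one, straight uphill of the dial's axis, is 12 o'clock. The point is 60 mm uphill of the axis and 3 mm out from the face. Axes as safe.
- dial_grip (a point): On the dial's axis, at half the height of its grip bar, 30 mm out from the safe's face. Black disc, 80 mm diameter, top 11 mm out from the face; on it a steel grip bar 14 mm thick, 52 mm long, from 11 to 46 mm out from the face. Axes: x along the bar to its pointer end (black line on that half of the bar, white line on the disc beyond), y across the bar, z along the dial's axis out of the face.
- dial (a joint): Dial angle in rad: 0 with the pointer at 12 o'clock (uphill), growing clockwise as seen looking at the face: 2 o'clock is +1.047, 11 o'clock is -0.524. Stops at -1.4 and +1.6. Friction about 0.06 N m; it stays where it is left.
- shutter_grip (a point): Centre of the shutter's black grip fin, 28 mm out from the safe's face. The fin is 44 mm long up the slope, 14 mm thick across, and stands from 5.5 to 41.5 mm out from the face, in the middle of a steel plate 86 (up the slope) x 108 mm. Rails 9 mm high flank the plate. Axes: x up the slope (the way it opens), y to the safe's left, z out of the face. Shut, it is 160 mm right of the dial's axis.
- shutter (a joint): Shutter travel in m along the face: 0 shut (lower end), 0.08 fully open (upper end, hard stop). Sliding friction 2.5 N plus its weight of 0.18 kg; it stays where it is left.
- brush_pot: Loose bamboo brush pot, 72 mm diameter, 100 mm high, with two brush handles standing out to 160 mm; leave alone. Origin: centre of its underside.
- vase: Loose blue porcelain vase, 80 mm diameter, 135 mm high; leave alone. Origin: centre of its underside.
- inkstone: Loose black inkstone slab 120 x 75 x 22 mm; leave alone. Origin: centre of its underside.

How it is judged:
By the outcome, as a careful person would: the job done as asked, in the order asked, and still so for the second after the job is handed in, with the robot touching nothing.
It also fails if it takes over 58 s, if anything falls off the work surface, if the arm or the gripper's body presses on something with over 40 N, if the wrist force passes 120 N, or if a joint passes its speed limit or range.

## Working session

There is one attempt and no reset: what is moved stays moved. The work goes in short steps, Python scripts to look and compute and a tool call to move; the robot and the scene stay as the last step left them, time stands still between calls to the robot, and variables do not carry over. Pictures are saved under pics/ and viewed, at most 10 in all, crops included, and the job is handed in when it is done.

Besides the shell and the picture viewer there is one more tool, called after "Call:" by a JSON object that holds its "name" and its "arguments". send_rows: Moves the arm, as the interface text tells. Shifts and turns lie within -1 to 1; 1 stands for 200 mm of shift or 45 degrees of turn. Its arguments: {"type":"object","properties":{"targets":{"type":"array","items":{"type":"object","properties":{"slide":{"type":"array","items":{"type":"number","minimum":-1,"maximum":1}},"angular":{"type":"array","items":{"type":"number","minimum":-1,"maximum":1}},"grip":{"type":"number"}}}}},"required":["targets"]}

```bash
mkdir -p pics; cat > look.py <<'E'
from plant import r, optics, workorder
import numpy as np, cv2
E
python3 - <<'E'
from look import *
a=optics.camera("scene"); b=optics.camera("side")
cv2.imwrite("pics/a.png",a); cv2.imwrite("pics/b.png",b)
for c in("scene","side"):
    k=optics.calibration(c); print(c,k["fx"],np.round(k["R"],3).tolist(),np.round(k["t"],3))
    for n in("safe","mark12","dial_grip","shutter_grip"):
        print(n,[(round(d["p"],2),np.round(d["at"],1).tolist()) for d in optics.pinpoint(c,n)[:2]])
s=r.state(); print(s["time"],s["ee_rot"],s["position"])
E
```

```text
scene 505.9444415224045 [[0.874, 0.485, -0.012], [0.392, -0.721, -0.571], [-0.286, 0.494, -0.821]] [-0.54  -0.16   1.576]
safe [(0.67, [301.7, 210.6]), (0.54, [293.0, 161.1])]
mark12 [(0.74, [317.9, 161.7]), (0.33, [328.3, 145.9])]
dial_grip [(0.97, [293.8, 160.0]), (0.54, [331.7, 146.2])]
shutter_grip [(0.63, [264.1, 209.3])]
side 390.9400600095222 [[0.986, -0.168, -0.005], [-0.127, -0.726, -0.676], [0.11, 0.667, -0.737]] [-0.612  0.179  1.026]
safe [(0.86, [298.1, 233.2]), (0.68, [348.9, 211.9])]
mark12 [(0.85, [297.5, 177.6])]
dial_grip [(0.66, [274.4, 187.0])]
shutter_grip [(0.84, [285.8, 231.5]), (0.33, [296.6, 233.4])]
0.5 [-3.09460779e+00 -5.40451397e-01  3.96808087e-05] [ 0.18643021 -0.51738521  0.24057755]
```

View pics/a.png

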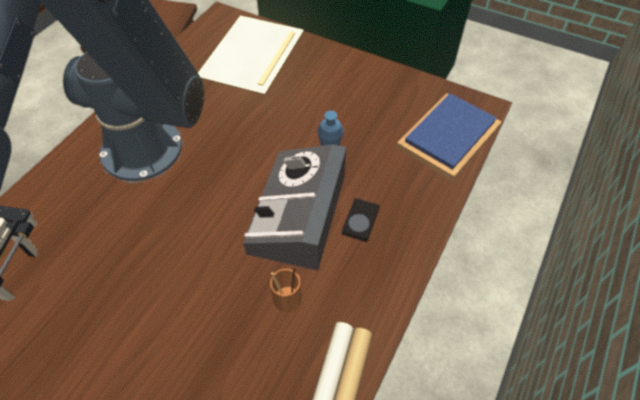

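View pics/b.png

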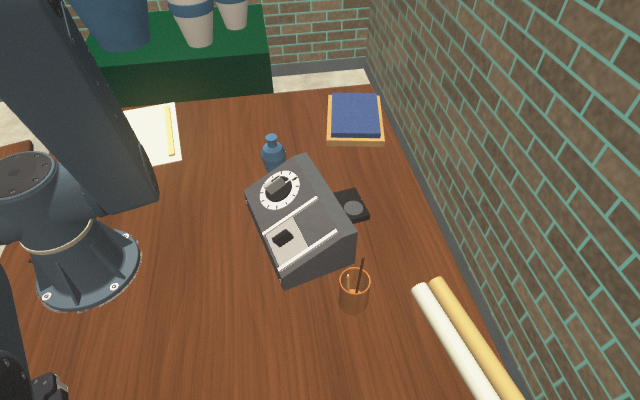

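The scene picture shows the safe at (300,200), with the dial at (298,168) and the shutter fin at (264,211). The side picture has the dial at (279,188) and the fin at (283,238). The vase is beside the dial end, the brush pot beside the shutter end, and the inkstone behind.

```bash
cat >> look.py <<'E'
from scipy.optimize import least_squares
from scipy.spatial.transform import Rotation as Ro
S=np.deg2rad(25); UP=np.array([np.cos(S),0,np.sin(S)]); OUT=np.array([-np.sin(S),0,np.cos(S)]); Y=np.array([0,1.,0])
def face(u,y,h): return np.array([-.1,0,.06])+u*UP+y*Y+h*OUT
# params: x,y,yaw, ud (dial slope coord), yd, us(shutter slope coord), bar angle
def pts(p):
    x,y,yaw,ud,yd,us=p[:6]; Rz=Ro.from_euler("z",yaw).as_matrix(); T=np.array([x,y,0])
    d={"safe":np.zeros(3),"mark12":face(ud+.06,yd,.003),"dial_grip":face(ud,yd,.03),"shutter_grip":face(us,yd-.16,.028)}
    return {k:Rz@v+T for k,v in d.items()},Rz
def proj(k,X):
    c=np.array(k["R"])@X+np.array(k["t"]); return np.array([k["fx"]*c[0]/c[2]+k["cx"],k["fy"]*c[1]/c[2]+k["cy"]])
def fit(obs,p0,prior=(9,9,9,.006,.004,.01)):
    m=np.array([0,0,0,.088,.08,.06])
    f=lambda p:np.concatenate([[ (proj(k,pts(p)[0][n])-a)/w for k,n,a,w in obs]]).ravel().tolist()+((p-m)/np.array(prior)).tolist()
    return least_squares(f,p0,loss="soft_l1",x_scale=[.1,.1,.3,.01,.01,.01])
E
python3 - <<'E'
from look import *
S_,D=optics.calibration("scene"),optics.calibration("side")
obs=[(S_,"mark12",(317.9,161.7),3),(S_,"dial_grip",(295.5,162),3),(S_,"shutter_grip",(264.1,210),2),(S_,"safe",(301.7,210.6),6),
(D,"mark12",(297.5,177.6),2),(D,"dial_grip",(275.5,186),2),(D,"shutter_grip",(285,234),3),(D,"safe",(298.1,233.2),5)]
for y0 in(0,-.6,.6):
    q=fit(obs,np.array([.55,-.2,y0,.088,.08,.06])); print(q.cost,np.round(q.x,3))
P,Rz=pts(q.x)
for n in P: print(n,np.round(P[n],3),np.round(proj(S_,P[n])),np.round(proj(D,P[n])))
k=optics.calibration("wrist");print(np.round(np.array(k["R"]),3).tolist(),-np.array(k["R"]).T@np.array(k["t"]),k["fx"])
E
```

```text
2.321956219697265 [0.552 0.027 0.219 0.089 0.08  0.057]
2.3219562196981802 [0.552 0.027 0.219 0.089 0.08  0.057]
2.3219562196971193 [0.552 0.027 0.219 0.089 0.08  0.057]
safe [0.552 0.027 0.   ] [299. 214.] [298. 231.]
mark12 [0.568 0.112 0.126] [318. 167.] [298. 178.]
dial_grip [0.504 0.098 0.125] [295. 162.] [275. 184.]
shutter_grip [ 0.511 -0.065  0.109] [266. 210.] [284. 235.]
[[0.338, -0.941, 0.0], [-0.906, -0.326, 0.27], [-0.254, -0.092, -0.963]] [ 0.25613826 -0.49216583  0.38490502] 317.9715963934011
```

```bash
cat >> look.py <<'E'
def plan(tp,tR,st=None):
    st=st or r.state(); R0=Ro.from_rotvec(st["ee_rot"]).as_matrix(); p=np.array(st["position"])
    d=R0.T@(np.array(tp)-p)/.2; w=Ro.from_matrix(R0.T@tR).as_rotvec()/np.deg2rad(45)
    print("slide first (tool now):",np.round(d,4),"then turn:",np.round(w,4))
def toolR(q,ang=0):  # tool x uphill turned clockwise by ang, z into face
    Rz=pts(q)[1]; x=Rz@UP; z=-Rz@OUT; return np.column_stack([x,np.cross(z,x),z])@Ro.from_euler("z",ang).as_matrix()
Q=[.552,.027,.219,.089,.08,.057]
E
python3 - <<'E'
from look import *
P,Rz=pts(Q); plan(P["dial_grip"]+Rz@(OUT*.13-Y*.05),toolR(Q))
E
```

```text
slide first (tool now): [ 2.2299 -2.145  -0.0099] then turn: [-0.0354  0.5548  0.1588]
```

Call:
{"name": "send_rows", "arguments": {"targets": [{"slide": [0.223,-0.2145,0],"angular": [0,0,0],"grip": 1},{"slide": [0.223,-0.2145,0],"angular": [0,0,0],"grip": 1},{"slide": [0.223,-0.2145,0],"angular": [0,0,0],"grip": 1},{"slide": [0.223,-0.2145,0],"angular": [0,0,0],"grip": 1},{"slide": [0.223,-0.2145,0],"angular": [0,0,0],"grip": 1},{"slide": [0.223,-0.2145,0],"angular": [0,0,0],"grip": 1},{"slide": [0.223,-0.2145,0],"angular": [0,0,0],"grip": 1},{"slide": [0.223,-0.2145,0],"angular": [0,0,0],"grip": 1},{"slide": [0.223,-0.2145,0],"angular": [0,0,0],"grip": 1},{"slide": [0.223,-0.2145,0],"angular": [0,0,0],"grip": 1}]}}

```text
time: 1.75
position: [0.4613, 0.0395, 0.2409]
ee_rot: [3.094, 0.541, 0.001]
ft_force: [0.3, -0.3, -0.5]
finger_gap: 0.0929
grasp_force: 0.0
```

Call:
{"name": "send_rows", "arguments": {"targets": [{"slide": [0,0,0],"angular": [-0.009,0.139,0.04],"grip": 1},{"slide": [0,0,0],"angular": [-0.009,0.139,0.04],"grip": 1},{"slide": [0,0,0],"angular": [-0.009,0.139,0.04],"grip": 1},{"slide": [0,0,0],"angular": [-0.009,0.139,0.04],"grip": 1},{"slide": [0,0,0],"angular": [0,0,0],"grip": 1},{"slide": [0,0,0],"angular": [0,0,0],"grip": 1}]}}

```text
time: 2.5
position: [0.4611, 0.0373, 0.241]
ee_rot: [-3.005, -0.33, -0.666]
ft_force: [1.4, 1.0, 0.2]
finger_gap: 0.0933
grasp_force: 0.0
```

```bash
python3 - <<'E'
from look import *
s=r.state(); k=optics.calibration("wrist"); a=optics.camera("wrist"); cv2.imwrite("pics/c.png",a)
P,Rz=pts(Q)
print(s["time"],np.round(s["joint_positions"],3),np.round(s["position"],3)); plan(P["dial_grip"]+Rz@(OUT*.13-Y*.05),toolR(Q))
for n in P:
    print(n,np.round(proj(k,P[n])),[(round(d["p"],2),np.round(d["at"],1).tolist()) for d in optics.pinpoint("wrist",n)[:2]])
E
```

```text
2.5 [-0.092  0.017  2.131  0.234  0.588  1.092] [0.461 0.037 0.241]
slide first (tool now): [ 0.0007 -0.0008 -0.0086] then turn: [0.0008 0.0001 0.0001]
safe [339. 187.] []
mark12 [261. 125.] [(0.79, [259.0, 125.2])]
dial_grip [259. 195.] [(0.57, [260.7, 199.1])]
shutter_grip [434. 228.] [(0.92, [437.9, 235.8])]
```

View pics/c.png

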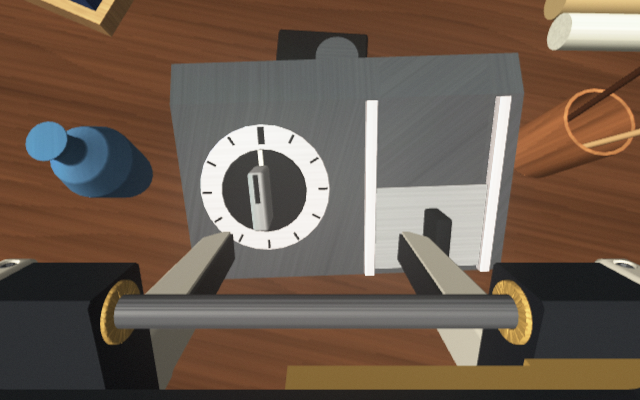

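The wrist picture shows the ring plate centred near (265,187). The 12 mark is at (261,135), the bar points almost at it, and the shutter fin is at (437,235). I'll rectify this onto the face plane for exact offsets.

```bash
cat >> look.py <<'E'
def rect(img,k,q,n,h,half=.07,sc=4000):
    # metric top view of face plane h out, centred on axis n ("dial"/"shutter"); up=uphill, right = safe's right
    Rz=pts(q)[1]; c=(face(q[3],q[4],h) if n=="dial" else face(q[5],q[4]-.16,h)); N=int(2*half*sc)
    src=np.float32([proj(k,Rz@(c+half*(a*UP+b*Y))+np.array([q[0],q[1],0])) for a,b in((1,1),(1,-1),(-1,-1),(-1,1))])
    return cv2.warpPerspective(img,cv2.getPerspectiveTransform(src,np.float32([[0,0],[N,0],[N,N],[0,N]])),(N,N))
E
python3 - <<'E'
from look import *
k=optics.calibration("wrist"); a=cv2.imread("pics/c.png"); V=[]
for n,h in(("dial",.003),("dial",.046),("shutter",.0415),("dial",.011)):
    m=rect(a,k,Q,n,h); V.append(m)
g=cv2.cvtColor(V[0],cv2.COLOR_BGR2GRAY); N=560
w=(g>200).astype(np.uint8); w=cv2.morphologyEx(w,cv2.MORPH_OPEN,np.ones((9,9)))
cs=max(cv2.findContours(w,0,1)[0],key=cv2.contourArea); (x,y),(A,B),_=cv2.fitEllipse(cv2.convexHull(cs)); print("ring centre mm right,up",(x-280)/4,(280-y)/4,A/4,B/4)
# black marks at r=54 by angle
th=np.deg2rad(np.arange(0,360,.25)); prof=np.mean([cv2.remap(g,np.float32(x+4*R*np.sin(th))[None],np.float32(y-4*R*np.cos(th))[None],1)[0] for R in(53,55,57)],0)
d=np.clip(150-prof,0,None)
for i in range(12):
    dd=(np.rad2deg(th)-30*i+180)%360-180; s=(abs(dd)<12); print(30*i,round(float((dd*d*s).sum()/max((d*s).sum(),1e-6)),2),end="; ")
for i,m in enumerate(V): cv2.line(m,(280,250),(280,310),(0,0,255),1); cv2.line(m,(250,280),(310,280),(0,0,255),1)
cv2.imwrite("pics/d.png",cv2.resize(np.hstack(V[1:3]+V[3:]),(798,266)))
cv2.imwrite("pics/d.png",cv2.resize(np.vstack([np.hstack(V[:2]),np.hstack(V[2:])]),(600,600)))
E
```

```text
ring centre mm right,up 0.49042510986328125 -2.0010986328125 124.3195571899414 124.7099380493164
0 -1.56; 30 -1.37; 60 -1.42; 90 -1.63; 120 -1.95; 150 -1.93; 180 -2.03; 210 -2.14; 240 -2.35; 270 -2.42; 300 -2.28; 330 -1.91;
```

View pics/d.png

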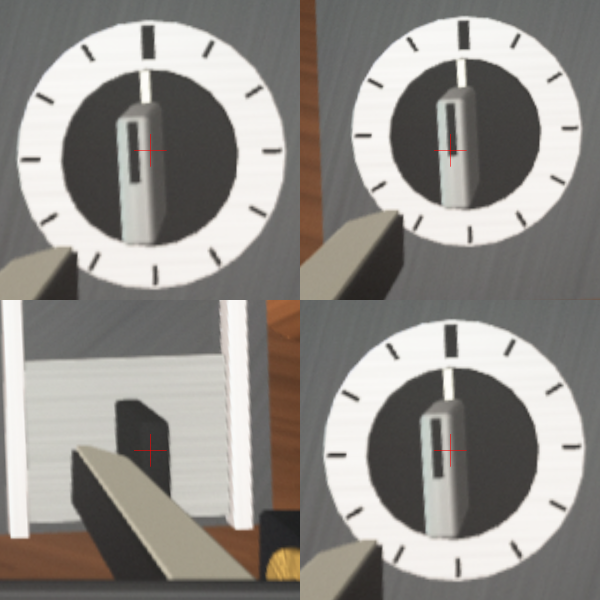

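The rectified view has the ring centre 0.5 mm right and 2 mm down of my estimate. The marks sit 1.9° counter-clockwise, so I'll correct yaw. The pointer agrees with the 12 mark to within about half a degree.

```bash
python3 - <<'E' | tee /tmp/o
from look import *
P,Rz=pts(Q); c=P["dial_grip"]+Rz@(-.0005*Y-.002*UP)
q=list(Q); q[2]=.219+np.deg2rad(1.9); P2,R2=pts(q); d=c-P2["dial_grip"]; print(d)
q[0]+=d[0]; q[1]+=d[1]
open("look.py","a").write("\nQ=%s; ZO=%r\n"%([float(round(v,5)) for v in q],float(d[2])))
c=c+R2@(OUT*.007); plan(c+R2@OUT*.09,toolR(q)); print(c)
E
```

```text
[ 0.00067101  0.00076968 -0.00084524]
slide first (tool now): [-0.0074 -0.241   0.1553] then turn: [ 0.0186 -0.0005 -0.0387]
[0.49884181 0.09651342 0.13030118]
```

Call:
{"name": "send_rows", "arguments": {"targets": [{"slide": [-0.0037,-0.1205,0.0777],"angular": [0,0,0],"grip": 1},{"slide": [-0.0037,-0.1205,0.0776],"angular": [0,0,0],"grip": 1},{"slide": [0,0,0],"angular": [0.0186,-0.0005,-0.0387],"grip": 1},{"slide": [0,0,0.09],"angular": [0,0,0],"grip": 1},{"slide": [0,0,0.09],"angular": [0,0,0],"grip": 1},{"slide": [0,0,0.09],"angular": [0,0,0],"grip": 1},{"slide": [0,0,0],"angular": [0,0,0],"grip": 1}]}}

```text
time: 3.62
position: [0.4837, 0.0928, 0.162]
ee_rot: [-2.992, -0.379, -0.66]
ft_force: [0.1, -0.0, -0.2]
finger_gap: 0.0931
grasp_force: 0.0
```

```bash
python3 - <<'E'
from look import *
s=r.state(); k=optics.calibration("wrist"); a=optics.camera("wrist"); cv2.imwrite("pics/e.png",a)
P,Rz=pts(Q); c=P["dial_grip"]+Rz@OUT*.007; c[2]+=ZO; plan(c,toolR(Q)); print(s["time"],s["ft_force"])
print([(d["p"],d["at"]) for d in optics.pinpoint("wrist","dial_grip")],proj(k,P["dial_grip"]))
E
```

```text
slide first (tool now): [0.0023 0.0005 0.1797] then turn: [-0.0003  0.001  -0.0003]
3.625 [ 0.09180011 -0.04782153 -0.15239074]
[(0.61, [319.3, 232.0])] [315.93829982 230.11031167]
```

View pics/e.png

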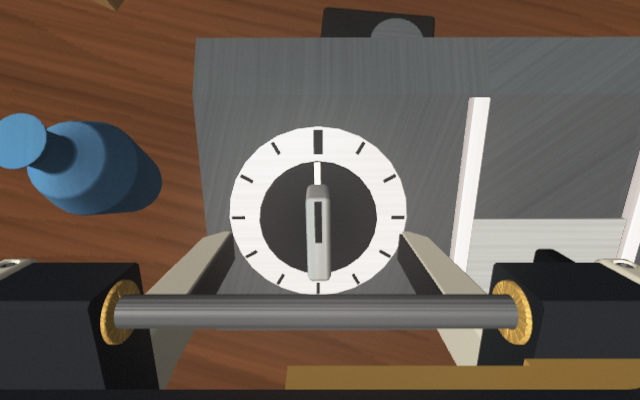

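The ring is centred at (318,212). The bar (318,232) lines up with the 12 mark (318,140) and sits centrally between the fingers. Next I descend and grip.

Call:
{"name": "send_rows", "arguments": {"targets": [{"slide": [0.0006,0,0.06],"angular": [0,0,0],"grip": 1},{"slide": [0.0006,0,0.06],"angular": [0,0,0],"grip": 1},{"slide": [0.0006,0,0.058],"angular": [0,0,0],"grip": 1},{"slide": [0,0,0],"angular": [0,0,0],"grip": 0.3},{"slide": [0,0,0],"angular": [0,0,0],"grip": 0},{"slide": [0,0,0],"angular": [0,0,0],"grip": 0},{"slide": [0,0,0],"angular": [0,0,0],"grip": 0},{"slide": [0,0,0],"angular": [0,0,0],"grip": 0},{"slide": [0,0,0],"angular": [0,0,0],"grip": 0}]}}

```text
time: 4.85
position: [0.4988, 0.0965, 0.1309]
ee_rot: [-2.991, -0.378, -0.664]
ft_force: [0.0, 0.2, -0.1]
finger_gap: 0.0372
grasp_force: 0.0
```

Still closing.

Call:
{"name": "send_rows", "arguments": {"targets": [{"slide": [0,0,0],"angular": [0,0,0],"grip": 0},{"slide": [0,0,0],"angular": [0,0,0],"grip": 0},{"slide": [0,0,0],"angular": [0,0,0],"grip": 0},{"slide": [0,0,0],"angular": [0,0,0],"grip": 0}]}}

```text
time: 5.35
position: [0.499, 0.0954, 0.1308]
ee_rot: [-2.992, -0.378, -0.665]
ft_force: [-0.6, -14.0, 1.0]
finger_gap: 0.0137
grasp_force: 30.0
```

```bash
python3 - <<'E'
from look import *
s=r.state(); print(s["time"],s["finger_gap"],s["grasp_force"],s["ft_force"],s["moment"],s["joint_positions"])
plan(s["position"],toolR(Q))
E
```

```text
5.35 0.013696670170123689 29.985605478286743 [ -0.56585721 -13.96230144   0.98991043] [-2.04251367  0.23747236 -0.83867364] [0.05642668 0.30543066 2.13643206 0.29558336 0.2809987  1.10924726]
slide first (tool now): [0. 0. 0.] then turn: [ 0.0021 -0.0013 -0.001 ]
```

Call:
{"name": "send_rows", "arguments": {"targets": [{"slide": [0,0.0055,0],"angular": [0,0,0],"grip": 0},{"slide": [0,0,0],"angular": [0,0,0],"grip": 0},{"slide": [0,0,0],"angular": [0,0,0],"grip": 0}]}}

```text
time: 5.72
position: [0.499, 0.0953, 0.1308]
ee_rot: [-2.991, -0.378, -0.664]
ft_force: [-1.6, -4.3, 1.7]
finger_gap: 0.0138
grasp_force: 30.0
```

Call:
{"name": "send_rows", "arguments": {"targets": [{"slide": [0,0.002,0],"angular": [0,0,0],"grip": 0},{"slide": [0,0,0],"angular": [0,0,0.1667],"grip": 0},{"slide": [0,0,0],"angular": [0,0,0.1667],"grip": 0},{"slide": [0,0,0],"angular": [0,0,0.1667],"grip": 0},{"slide": [0,0,0],"angular": [0,0,0.1667],"grip": 0},{"slide": [0,0,0],"angular": [0,0,0.1667],"grip": 0},{"slide": [0,0,0],"angular": [0,0,0.1667],"grip": 0},{"slide": [0,0,0],"angular": [0,0,0.1667],"grip": 0},{"slide": [0,0,0],"angular": [0,0,0.1667],"grip": 0},{"slide": [0,0,0],"angular": [0,0,0],"grip": 0}]}}

```text
time: 6.98
position: [0.4993, 0.0963, 0.1311]
ee_rot: [-2.611, 1.099, -0.5]
ft_force: [1.6, 13.9, -0.2]
finger_gap: 0.0138
grasp_force: 30.0
```

```bash
python3 - <<'E'
from look import *
s=r.state(); k=optics.calibration("wrist"); a=optics.camera("wrist"); cv2.imwrite("pics/f.png",a)
print(s["time"],s["finger_gap"],s["ft_force"],s["moment"],s["joint_positions"][5])
plan(s["position"],toolR(Q,np.pi/3))
E
```

```text
6.975 0.01377890822160865 [ 1.60940539 13.90528914 -0.24433083] [ 2.39268979 -0.10010182  1.02696602] 2.150526828485676
slide first (tool now): [-0.0001  0.0001  0.    ] then turn: [-0.002   0.0008 -0.0008]
```

View pics/f.png

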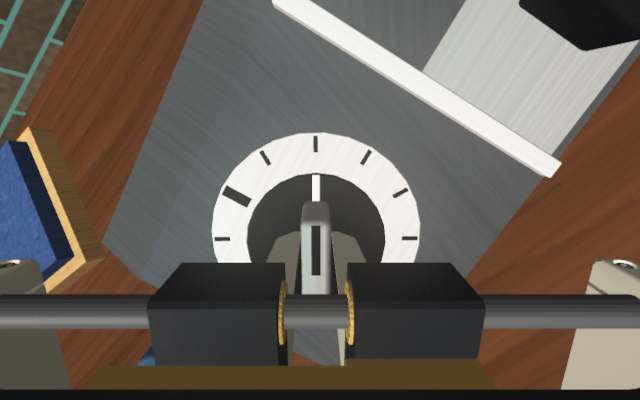

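The pointer (316,186) lines up exactly with the 2 o'clock mark (316,144). I hold there, then turn left 90°.

Call:
{"name": "send_rows", "arguments": {"targets": [{"slide": [0,0,0],"angular": [0,0,0],"grip": 0},{"slide": [0,0,0],"angular": [0,0,0],"grip": 0},{"slide": [0,0,0],"angular": [0,0,0],"grip": 0},{"slide": [0,0,0],"angular": [0,0,0],"grip": 0},{"slide": [0,0,0],"angular": [0,0,0],"grip": 0},{"slide": [0,0,0],"angular": [0,0,0],"grip": 0},{"slide": [0,0,0],"angular": [0,0,0],"grip": 0},{"slide": [0,0,0],"angular": [0,0,0],"grip": 0}]}}

```text
time: 8.02
position: [0.4993, 0.0963, 0.1311]
ee_rot: [-2.613, 1.097, -0.5]
ft_force: [1.3, 14.4, 0.1]
finger_gap: 0.0139
grasp_force: 30.0
```

Call:
{"name": "send_rows", "arguments": {"targets": [{"slide": [0,0,0],"angular": [0,0,-0.2],"grip": 0},{"slide": [0,0,0],"angular": [0,0,-0.2],"grip": 0},{"slide": [0,0,0],"angular": [0,0,-0.2],"grip": 0},{"slide": [0,0,0],"angular": [0,0,-0.2],"grip": 0},{"slide": [0,0,0],"angular": [0,0,-0.2],"grip": 0},{"slide": [0,0,0],"angular": [0,0,-0.2],"grip": 0},{"slide": [0,0,0],"angular": [0,0,-0.2],"grip": 0},{"slide": [0,0,0],"angular": [0,0,-0.2],"grip": 0},{"slide": [0,0,0],"angular": [0,0,-0.2],"grip": 0},{"slide": [0,0,0],"angular": [0,0,-0.2],"grip": 0}]}}

```text
time: 9.28
position: [0.4994, 0.0948, 0.1309]
ee_rot: [2.783, 1.144, 0.662]
ft_force: [0.3, -7.1, 1.3]
finger_gap: 0.0141
grasp_force: 30.0
```

Call:
{"name": "send_rows", "arguments": {"targets": [{"slide": [0,0,0],"angular": [0,0,0],"grip": 0},{"slide": [0,0,0],"angular": [0,0,0],"grip": 0}]}}

```text
time: 9.52
position: [0.4993, 0.0947, 0.1309]
ee_rot: [2.787, 1.138, 0.663]
ft_force: [0.9, -6.8, 0.5]
finger_gap: 0.0137
grasp_force: 30.0
```

```bash
python3 - <<'E'
from look import *
s=r.state(); a=optics.camera("wrist"); cv2.imwrite("pics/g.png",a)
print(s["time"],s["finger_gap"],s["ft_force"],s["moment"],s["joint_positions"][5])
plan(s["position"],toolR(Q,-np.pi/6))
E
```

```text
9.525 0.013723162856414204 [ 0.86540385 -6.81151758  0.51340327] [-1.00243428  0.18139557 -0.37184178] 0.5776472715736038
slide first (tool now): [-0.     -0.0001 -0.0001] then turn: [ 0.0014 -0.0007 -0.0007]
```

View pics/g.png

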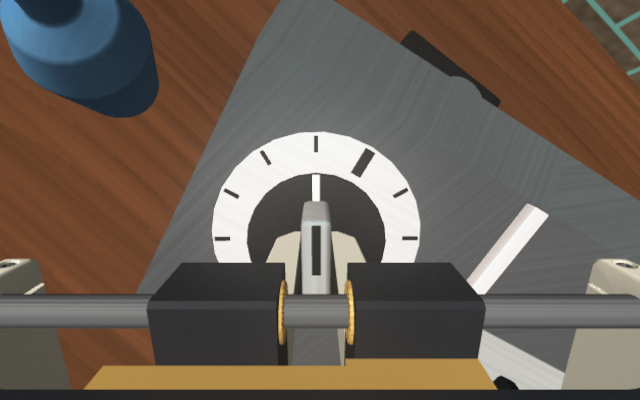

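The pointer (316,186) is exactly at the 11 o'clock mark (316,144). I hold, then turn right 30° to 12.

Call:
{"name": "send_rows", "arguments": {"targets": [{"slide": [0,0,0],"angular": [0,0,0],"grip": 0},{"slide": [0,0,0],"angular": [0,0,0],"grip": 0},{"slide": [0,0,0],"angular": [0,0,0],"grip": 0},{"slide": [0,0,0],"angular": [0,0,0],"grip": 0},{"slide": [0,0,0],"angular": [0,0,0],"grip": 0},{"slide": [0,0,0],"angular": [0,0,0],"grip": 0},{"slide": [0,0,0],"angular": [0,0,0],"grip": 0}]}}

```text
time: 10.45
position: [0.4993, 0.0948, 0.1309]
ee_rot: [2.787, 1.138, 0.663]
ft_force: [-0.4, -6.2, 1.3]
finger_gap: 0.0139
grasp_force: 30.0
```

Call:
{"name": "send_rows", "arguments": {"targets": [{"slide": [0,0,0],"angular": [0,0,0.1667],"grip": 0},{"slide": [0,0,0],"angular": [0,0,0.1667],"grip": 0},{"slide": [0,0,0],"angular": [0,0,0.1667],"grip": 0},{"slide": [0,0,0],"angular": [0,0,0.1667],"grip": 0},{"slide": [0,0,0],"angular": [0,0,0],"grip": 0},{"slide": [0,0,0],"angular": [0,0,0],"grip": 0},{"slide": [0,0,0],"angular": [0,0,0],"grip": 0},{"slide": [0,0,0],"angular": [0,0,0],"grip": 0},{"slide": [0,0,0],"angular": [0,0,0],"grip": 0},{"slide": [0,0,0],"angular": [0,0,0],"grip": 0}]}}

```text
time: 11.7
position: [0.499, 0.0952, 0.1308]
ee_rot: [-2.991, -0.379, -0.664]
ft_force: [-1.9, 5.2, 2.3]
finger_gap: 0.0135
grasp_force: 30.0
```

Call:
{"name": "send_rows", "arguments": {"targets": [{"slide": [0,0,0],"angular": [0,0,0],"grip": 0},{"slide": [0,0,0],"angular": [0,0,0],"grip": 0},{"slide": [0,0,0],"angular": [0,0,0],"grip": 0},{"slide": [0,0,0],"angular": [0,0,0],"grip": 0}]}}

```text
time: 12.2
position: [0.499, 0.0952, 0.1308]
ee_rot: [-2.991, -0.379, -0.664]
ft_force: [-3.0, 4.0, 2.8]
finger_gap: 0.0137
grasp_force: 30.0
```

```bash
python3 - <<'E'
from look import *
s=r.state()
print(s["time"],s["finger_gap"],s["ft_force"],s["moment"],s["position"])
plan(s["position"],toolR(Q,0))
E
```

```text
12.2 0.013745572511687785 [-3.03111855  3.98551382  2.773111  ] [0.8401784  0.41788719 0.52066543] [0.49904516 0.09519191 0.13080889]
slide first (tool now): [0. 0. 0.] then turn: [-0.0001 -0.0004 -0.0002]
```

Call:
{"name": "send_rows", "arguments": {"targets": [{"slide": [0,0,0],"angular": [0,0,0],"grip": 0.5},{"slide": [0,0,0],"angular": [0,0,0],"grip": 0.5},{"slide": [0,0,0],"angular": [0,0,0],"grip": 0.5},{"slide": [0,0,0],"angular": [0,0,0],"grip": 0.5},{"slide": [0,0,0],"angular": [0,0,0],"grip": 0.5},{"slide": [0,0,-0.15],"angular": [0,0,0],"grip": 0.5},{"slide": [0,0,-0.25],"angular": [0,0,0],"grip": 0.5},{"slide": [0,0.2,-0.1],"angular": [0,0,0],"grip": 0.5},{"slide": [0,0.2,0],"angular": [0,0,0],"grip": 0.5},{"slide": [0,0,0],"angular": [0,0,0],"grip": 0.5}]}}

```text
time: 13.45
position: [0.4786, 0.0051, 0.2218]
ee_rot: [-2.992, -0.373, -0.666]
ft_force: [0.1, -0.4, -0.0]
finger_gap: 0.0465
grasp_force: 0.0
```

```bash
python3 - <<'E'
from look import *
s=r.state(); k=optics.calibration("wrist"); a=optics.camera("wrist"); cv2.imwrite("pics/h.png",a)
P,Rz=pts(Q); print(s["time"],s["finger_gap"],s["position"])
V=[rect(a,k,Q,"dial",.003),rect(a,k,Q,"shutter",.0415),rect(a,k,Q,"shutter",.0055)]
for m in V[1:]: cv2.line(m,(280,200),(280,360),(0,0,255),1); cv2.line(m,(200,280),(360,280),(0,0,255),1)
cv2.imwrite("pics/h2.png",np.vstack([np.hstack([cv2.resize(v,(266,266)) for v in V]),cv2.resize(a,(798,330))[:, :798]])[:600])
print([(d["p"],d["at"]) for d in optics.pinpoint("wrist","shutter_grip")],proj(k,P["shutter_grip"]))
E
```

```text
13.45 0.04649365037339103 [0.47861075 0.00507144 0.22183504]
[(0.73, [406.5, 249.4])] [404.60744578 237.07709444]
```

View pics/h2.png

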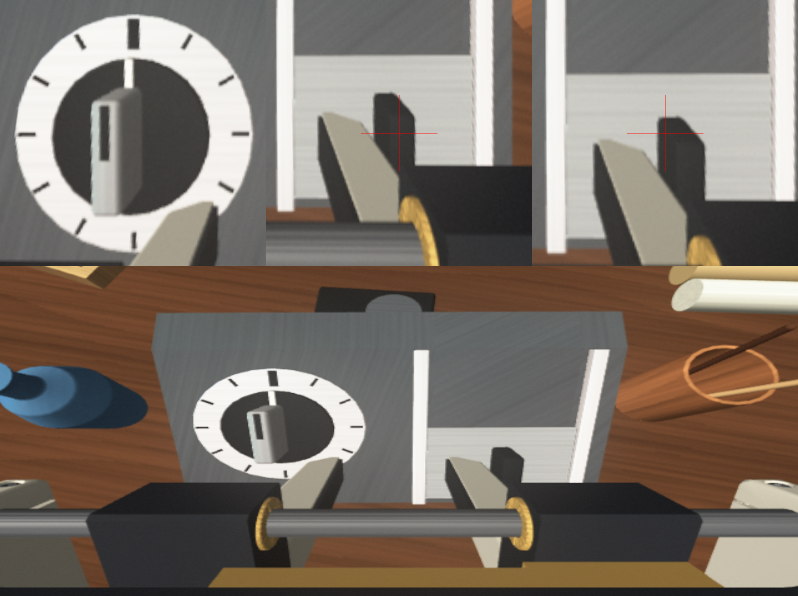

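The ring view still has the pointer at 12 (allowing for parallax). The fin and plate are about 11 mm further downhill and 1.3 mm further right than my model. I'll correct for that, and check where the brush pot is.

```bash
python3 - <<'E'
from look import *
for c in("scene","side"):
    k=optics.calibration(c); optics.camera(c); d=optics.pinpoint(c,"brush_pot")
    for e in d[:1]:
        R=np.array(k["R"]);t=np.array(k["t"]); v=R.T@np.array([(e["at"][0]-k["cx"])/k["fx"],(e["at"][1]-k["cy"])/k["fy"],1]); o=-R.T@t; X=o-v*o[2]/v[2]; print("pot",c,e["p"],X, "safe frame",pts(Q)[1].T@(X-[Q[0],Q[1],0]))
q=list(Q); Rz=pts(q)[1]
c=Rz@(face(.046,Q[4]-.16-.0013,.034))+[Q[0],Q[1],ZO]
print(c,Q); plan(c+Rz@OUT*.06,toolR(Q))
E
```

```text
pot scene 0.85 [ 0.65973176 -0.21493176  0.        ] safe frame [ 0.04312284 -0.26173801  0.        ]
pot side 0.79 [ 0.66052016 -0.20112849  0.        ] safe frame [ 0.04733017 -0.24856796  0.        ]
[ 0.50257359 -0.06909205  0.10940967] [0.55267, 0.02777, 0.25216, 0.089, 0.08, 0.057]
slide first (tool now): [-0.2148  0.4034  0.2165] then turn: [-0.0007 -0.0002  0.0004]
```

Call:
{"name": "send_rows", "arguments": {"targets": [{"slide": [-0.0537,0.1009,0.054],"angular": [0,0,0],"grip": 0.5},{"slide": [-0.0537,0.1009,0.054],"angular": [0,0,0],"grip": 0.5},{"slide": [-0.0537,0.1008,0.054],"angular": [0,0,0],"grip": 0.5},{"slide": [-0.0537,0.1008,0.0545],"angular": [0,0,0],"grip": 0.5},{"slide": [0,0,0],"angular": [0,0,0],"grip": 0.5}]}}

```text
time: 14.38
position: [0.4779, -0.0764, 0.1632]
ee_rot: [-2.991, -0.376, -0.661]
ft_force: [0.8, 0.4, -0.0]
finger_gap: 0.0464
grasp_force: 0.0
```

```bash
python3 - <<'E'
from look import *
a=optics.camera("wrist"); k=optics.calibration("wrist"); cv2.imwrite("pics/i.png",a)
c=pts(Q)[1]@(face(.046,Q[4]-.16-.0013,.034))+[Q[0],Q[1],ZO]; plan(c,toolR(Q)); print(proj(k,c))
E
```

```text
slide first (tool now): [ 0.0007 -0.0021  0.3   ] then turn: [-0.0005  0.0005 -0.0018]
[315.07476568 221.63823667]
```

View pics/i.png

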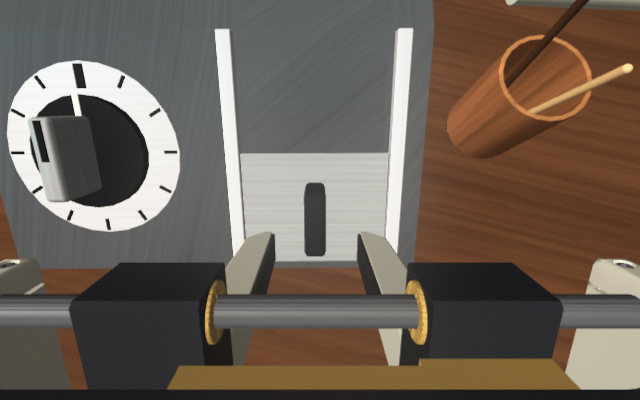

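The fin is centred between the fingers at (315,220), as predicted. I descend and grip.

Call:
{"name": "send_rows", "arguments": {"targets": [{"slide": [0,-0.001,0.1],"angular": [0,0,0],"grip": 0.5},{"slide": [0,-0.001,0.1],"angular": [0,0,0],"grip": 0.5},{"slide": [0,0,0.1],"angular": [0,0,0],"grip": 0.5},{"slide": [0,0,0],"angular": [0,0,0],"grip": 0},{"slide": [0,0,0],"angular": [0,0,0],"grip": 0},{"slide": [0,0,0],"angular": [0,0,0],"grip": 0},{"slide": [0,0,0],"angular": [0,0,0],"grip": 0},{"slide": [0,0,0],"angular": [0,0,0],"grip": 0},{"slide": [0,0,0],"angular": [0,0,0],"grip": 0}]}}

```text
time: 15.55
position: [0.5027, -0.0692, 0.1103]
ee_rot: [-2.99, -0.378, -0.665]
ft_force: [-2.1, 3.1, 6.6]
finger_gap: 0.0137
grasp_force: 30.0
```

Call:
{"name": "send_rows", "arguments": {"targets": [{"slide": [0.05,0,0],"angular": [0,0,0],"grip": 0},{"slide": [0.05,0,0],"angular": [0,0,0],"grip": 0},{"slide": [0.05,0,0],"angular": [0,0,0],"grip": 0},{"slide": [0,0,0],"angular": [0,0,0],"grip": 0}]}}

```text
time: 16.05
position: [0.5293, -0.0623, 0.1232]
ee_rot: [-2.99, -0.379, -0.665]
ft_force: [-3.0, 4.5, 6.4]
finger_gap: 0.0139
grasp_force: 30.0
```

Call:
{"name": "send_rows", "arguments": {"targets": [{"slide": [0.05,0,0],"angular": [0,0,0],"grip": 0},{"slide": [0.05,0,0],"angular": [0,0,0],"grip": 0},{"slide": [0.05,0,0],"angular": [0,0,0],"grip": 0},{"slide": [0.05,0,0],"angular": [0,0,0],"grip": 0},{"slide": [0.03,0,0],"angular": [0,0,0],"grip": 0},{"slide": [0.01,0,0],"angular": [0,0,0],"grip": 0},{"slide": [0,0,0],"angular": [0,0,0],"grip": 0},{"slide": [0,0,0],"angular": [0,0,0],"grip": 0}]}}

```text
time: 17.05
position: [0.5708, -0.0515, 0.1433]
ee_rot: [-2.99, -0.378, -0.664]
ft_force: [-5.0, 3.3, 7.4]
finger_gap: 0.0142
grasp_force: 30.0
```

Call:
{"name": "send_rows", "arguments": {"targets": [{"slide": [0.005,0,0],"angular": [0,0,0],"grip": 0},{"slide": [0.005,0,0],"angular": [0,0,0],"grip": 0},{"slide": [0.004,0,0],"angular": [0,0,0],"grip": 0},{"slide": [0,0,0],"angular": [0,0,0],"grip": 0},{"slide": [0,0,0],"angular": [0,0,0],"grip": 0}]}}

```text
time: 17.68
position: [0.5728, -0.0509, 0.1443]
ee_rot: [-2.99, -0.378, -0.662]
ft_force: [-8.2, 1.8, 8.3]
finger_gap: 0.0137
grasp_force: 30.0
```

Call:
{"name": "send_rows", "arguments": {"targets": [{"slide": [0.005,0,0],"angular": [0,0,0],"grip": 0},{"slide": [0,0,0],"angular": [0,0,0],"grip": 0},{"slide": [0,0,0],"angular": [0,0,0],"grip": 0}]}}

```text
time: 18.05
position: [0.5729, -0.0509, 0.1443]
ee_rot: [-2.991, -0.379, -0.66]
ft_force: [-15.6, -1.7, 10.3]
finger_gap: 0.0138
grasp_force: 30.0
```

The shutter is at its hard stop: the force rose and the tool didn't advance. I release and retreat.

Call:
{"name": "send_rows", "arguments": {"targets": [{"slide": [0,0,0],"angular": [0,0,0],"grip": 0.5},{"slide": [0,0,0],"angular": [0,0,0],"grip": 0.5},{"slide": [0,0,0],"angular": [0,0,0],"grip": 0.5},{"slide": [0,0,0],"angular": [0,0,0],"grip": 0.5},{"slide": [0,0,0],"angular": [0,0,0],"grip": 0.5},{"slide": [0,0,-0.15],"angular": [0,0,0],"grip": 0.5},{"slide": [0,0,-0.25],"angular": [0,0,0],"grip": 0.5},{"slide": [-0.1,0,-0.2],"angular": [0,0,0],"grip": 0.5},{"slide": [-0.2,-0.1,0],"angular": [0,0,0],"grip": 0.5},{"slide": [0,0,0],"angular": [0,0,0],"grip": 0.5}]}}

```text
time: 19.3
position: [0.4654, -0.0573, 0.2268]
ee_rot: [-2.991, -0.377, -0.661]
ft_force: [0.1, -0.1, -0.2]
finger_gap: 0.0466
grasp_force: 0.0
```

```bash
python3 - <<'E'
from look import *
a=optics.camera("wrist"); cv2.imwrite("pics/j.png",a); s=r.state(); print(s["time"],s["ft_force"])
E
```

```text
19.35 [0.94926651 0.07041666 0.1624803 ]
```

View pics/j.png

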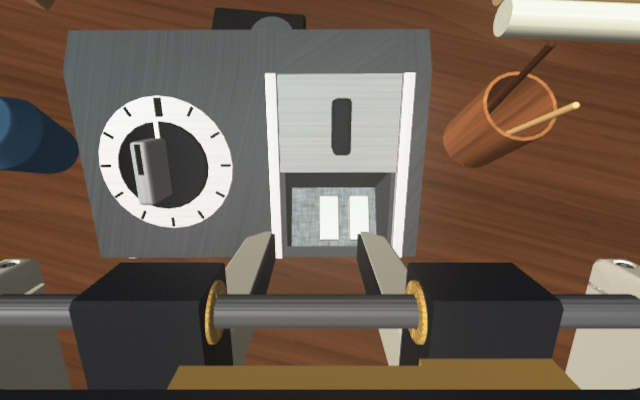

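The shutter is fully up (fin at 341,126), with the seals showing at (343,217). The pointer (156,130) is at the 12 mark (157,107), the other things haven't moved, and the gripper is clear of everything.

```bash
python3 -c "
from look import *
print(workorder.job_done())"
```

```text
the job is handed in; nothing more can be done
None
```

I turned the dial to 2, 11 and then 12 o'clock with a hold of about a second at each, pushed the shutter up to its hard stop, and handed the job in at about 19.4 s with the gripper clear of everything and nothing else disturbed; the hand-in reported no verdict.

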